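Sort black steel and aluminium bars by heft, then slide the dip pan to the bath mark

TASK

Three black bars that look alike lie on the bench, some steel and some aluminium, and steel must not go into the anodising bath: feel by their weight which is which, and lay each one gently (do not drop it), flat on the floor and not on top of another, the steel ones in the yellow bin and the aluminium ones in the steel pan. When all three are sorted, slide the pan sideways along the bench, without lifting or tipping it, from the red mark until it stands centred and square on the green mark. Leave the other things on the bench where they are.

Things in the scene. Friction and masses are not known exactly. Their poses are not given: they have to be found in the camera images.
- bar_a: black bar, 110 x 26 x 26 mm (long along its x), lying flat; origin at its centre, 13 mm above what it lies on. Either aluminium (about 200 g, 1.9 to 2.1 N) or steel (about 585 g, 5.3 to 6.2 N); all bars look the same; which is which, and how many of each, differs every time: only the weight felt when lifted tells
- bar_b: black bar, 110 x 26 x 26 mm (long along its x), lying flat; origin at its centre, 13 mm above what it lies on. Either aluminium (about 200 g, 1.9 to 2.1 N) or steel (about 585 g, 5.3 to 6.2 N); all bars look the same; which is which, and how many of each, differs every time: only the weight felt when lifted tells
- bar_c: black bar, 110 x 26 x 26 mm (long along its x), lying flat; origin at its centre, 13 mm above what it lies on. Either aluminium (about 200 g, 1.9 to 2.1 N) or steel (about 585 g, 5.3 to 6.2 N); all bars look the same; which is which, and how many of each, differs every time: only the weight felt when lifted tells
- pan: loose stainless dip pan on the table, 0.4 to 0.65 kg: open tray 138 (x) x 158 (y) mm outside, 130 x 150 mm inside, floor and walls 4 mm thick, walls 28 mm high; origin at the centre of its underside. Two bars fit side by side, lying along its x, 34 mm either side of the middle. It slides with ordinary friction (2 to 10 N)
- pan_handle (a point): middle of the pan's rigid black bar handle, which sticks out level from the middle of the pan's -x side (towards the robot); handle 16 mm wide in y, from 69 to 135 mm from the pan's centre, between 7 and 27 mm above the table; this point is 105 mm from the pan's centre, 17 mm up, axes as the pan's
- bin: fixed yellow open bin for steel, 138 (x) x 158 (y) x 40 mm outside, walls and floor 4 mm thick, inside 130 x 150 mm; origin at the centre of its underside. Two bars fit side by side, lying along its x about 34 mm either side of the middle
- mark_bath: green painted rectangle (outline 158 x 178 mm, small filled square in the middle) flat on the table, flush: the bath position; origin at its centre, x and y as those of the pan when it stands square on it; about 0.2 m to the left or right (y) of the red mark, the way between is clear
- mark_load: red painted rectangle of the same size, flat on the table: the loading position, where the pan stands at the start; origin at its centre
- wrench: bystander: steel wrench, 150 mm long, lying along its x among the bars; not to be sorted
- caliper: bystander: steel and black caliper, 170 mm long, lying along its y in front of the bars
- jug: bystander: white bottle with blue cap, 90 mm across, 190 mm tall, at the back; origin under its centre
- beaker: bystander: clear beaker, 90 mm across, 110 mm tall, at the back; origin under its centre
- jar: bystander: jar with blue lid, 70 mm across, 90 mm tall, at the back; origin under its centre
- tape: bystander: blue ring-shaped roll, 90 mm across, 24 mm tall, lying flat at the back; origin under its centre
Mind the look-alikes: they are no part of the job. Leave any orange or purple look-alike of the bar_b alone.

How it is judged (in metres and radians):
On the way, in this order (a step that is already met when the one before it is completed fails the run):
1. all three bars lie flat in the right place, steel in the bin and aluminium in the pan, before the pan has been brought to the green mark (((x of bar_a in the frame of bin between -0.03 and 0.03 m and y of bar_a in the frame of bin between -0.065 and 0.065 m and z of bar_a in the frame of bin between 0.005 and 0.026 m and linear speed of bar_a below 0.03 m/s and contact force between bar_a and bin above 3.7 N) or (x of bar_a in the frame of pan between -0.03 and 0.03 m and y of bar_a in the frame of pan between -0.065 and 0.065 m and z of bar_a in the frame of pan between 0.005 and 0.026 m and linear speed of bar_a below 0.03 m/s and contact force between bar_a and pan between 0.8 and 3.7 N)) and ((x of bar_b in the frame of bin between -0.03 and 0.03 m and y of bar_b in the frame of bin between -0.065 and 0.065 m and z of bar_b in the frame of bin between 0.005 and 0.026 m and linear speed of bar_b below 0.03 m/s and contact force between bar_b and bin above 3.7 N) or (x of bar_b in the frame of pan between -0.03 and 0.03 m and y of bar_b in the frame of pan between -0.065 and 0.065 m and z of bar_b in the frame of pan between 0.005 and 0.026 m and linear speed of bar_b below 0.03 m/s and contact force between bar_b and pan between 0.8 and 3.7 N)) and ((x of bar_c in the frame of bin between -0.03 and 0.03 m and y of bar_c in the frame of bin between -0.065 and 0.065 m and z of bar_c in the frame of bin between 0.005 and 0.026 m and linear speed of bar_c below 0.03 m/s and contact force between bar_c and bin above 3.7 N) or (x of bar_c in the frame of pan between -0.03 and 0.03 m and y of bar_c in the frame of pan between -0.065 and 0.065 m and z of bar_c in the frame of pan between 0.005 and 0.026 m and linear speed of bar_c below 0.03 m/s and contact force between bar_c and pan between 0.8 and 3.7 N)) and horizontal distance between pan and mark_load below 0.06 m), for 0.2 s.
2. the pan stands on the green mark (horizontal distance between pan and mark_bath below 0.018 m and angle between the x axis of pan and the x axis of mark_bath, either way round below 0.15 rad and height (world z) of pan below 0.004 m), for 0.2 s.
At the end, for the whole second after the job is handed in: Steel bars lie flat on the floor of the bin, aluminium bars flat on the floor of the pan (bar centre under 26 mm above the underside, none stacked), at rest; the pan stands on the table, its centre within 18 mm of the green mark's centre and square to it within 0.15 rad (all of step 2 and ((x of bar_a in the frame of bin between -0.03 and 0.03 m and y of bar_a in the frame of bin between -0.065 and 0.065 m and z of bar_a in the frame of bin between 0.005 and 0.026 m and linear speed of bar_a below 0.03 m/s and contact force between bar_a and bin above 3.7 N) or (x of bar_a in the frame of pan between -0.03 and 0.03 m and y of bar_a in the frame of pan between -0.065 and 0.065 m and z of bar_a in the frame of pan between 0.005 and 0.026 m and linear speed of bar_a below 0.03 m/s and contact force between bar_a and pan between 0.8 and 3.7 N)) and ((x of bar_b in the frame of bin between -0.03 and 0.03 m and y of bar_b in the frame of bin between -0.065 and 0.065 m and z of bar_b in the frame of bin between 0.005 and 0.026 m and linear speed of bar_b below 0.03 m/s and contact force between bar_b and bin above 3.7 N) or (x of bar_b in the frame of pan between -0.03 and 0.03 m and y of bar_b in the frame of pan between -0.065 and 0.065 m and z of bar_b in the frame of pan between 0.005 and 0.026 m and linear speed of bar_b below 0.03 m/s and contact force between bar_b and pan between 0.8 and 3.7 N)) and ((x of bar_c in the frame of bin between -0.03 and 0.03 m and y of bar_c in the frame of bin between -0.065 and 0.065 m and z of bar_c in the frame of bin between 0.005 and 0.026 m and linear speed of bar_c below 0.03 m/s and contact force between bar_c and bin above 3.7 N) or (x of bar_c in the frame of pan between -0.03 and 0.03 m and y of bar_c in the frame of pan between -0.065 and 0.065 m and z of bar_c in the frame of pan between 0.005 and 0.026 m and linear speed of bar_c below 0.03 m/s and contact force between bar_c and pan between 0.8 and 3.7 N)) and linear speed of pan below 0.02 m/s); the robot touches nothing.
It fails at once if bar_a was let go and fell or was knocked about (not gripped and faster than 0.8 m/s, a drop of about 33 mm) (contact force between the fingers and bar_a below 0.1 N and linear speed of bar_a above 0.8 m/s).
It fails at once if bar_b was let go and fell or was knocked about (not gripped and faster than 0.8 m/s, a drop of about 33 mm) (contact force between the fingers and bar_b below 0.1 N and linear speed of bar_b above 0.8 m/s).
It fails at once if bar_c was let go and fell or was knocked about (not gripped and faster than 0.8 m/s, a drop of about 33 mm) (contact force between the fingers and bar_c below 0.1 N and linear speed of bar_c above 0.8 m/s).
It fails at once if the pan was lifted off the table (8 mm) or tipped (height (world z) of pan above 0.008 m or angle between pan's own z axis and vertical above 0.12 rad).
It fails at once if a bystander was moved by more than 30 mm (distance of any of wrench, caliper, jug, beaker, jar, tape from where it was at the start of the episode above 0.03 m).
It also fails if it takes over 72 s, if anything falls off the work surface, if the arm or the gripper's body presses on something with over 40 N, if the wrist force passes 120 N, or if a joint passes its speed limit or range.

ROBOT

A 6-joint arm with a two-finger parallel gripper is mounted at the origin on the work surface. World frame = base frame: x ahead of the robot, y to its left, z up, the work surface at z = 0. Lengths are in mm, angles in rad, forces in N, time in s.
With the tool pointing down it reaches from about 350 to 975 mm from the base axis. Payload 7.1 kg.
Tool frame: the origin (TCP) lies at the very end of the fingers, on their centre line; the grasp point (between the pads) lies 19 mm behind it (ctrl.tcp_to_grasp is the distance from the TCP to the grasp point, in mm); z points along the fingers, x is the direction in which the jaws open and shut, and the axes are right-handed (so a half turn about z gives the same grasp; the last joint's range is limited). The gripper opens to 88 mm and grips with 3 to 60 N. Pads are 20 mm wide; open, the fingers measure 115 mm over their backs; the gripper's body (75 mm by 178 mm) begins 61 mm behind the grasp point.
Start: joints at [-1.305, 0.423, 1.63, -0, 1.089, -0.019], TCP at [175.622, -599.801, 222.675] pointing down, gripper open.
Joint ranges: [-3, 3], [-0.9, 2.11], [0.09, 2.58], [-1.31, 4.45], [0.11, 2.69], [-2.54, 2.54]. Speed limits (rad/s): [2.39, 2.39, 3.01, 3.14, 3.14, 3.14].

INTERFACE

Orientations are given as a rotation vector (axis times angle).
In Python, from workcell import get_obs, viewer, ctrl, masks_of gives the robot as it stands. The module is installed in compiled form; this text tells all that it offers.
- The arm moves only by the shell command python3 -m inch 'ROWS'. ROWS is JSON, a list of rows, each an object of numbers: "tx", "ty", "tz": the shift along the tool's x, y, z in cm; "ax", "ay", "az": the turn, a rotation vector about the tool's x, y, z in degrees; "jaw": the opening, from 0 (shut) to 1 (fully open). In form: [{"tx": .., "ty": .., "tz": .., "ax": .., "ay": .., "az": .., "jaw": ..}, ...]. A call has 1 to 12 rows; each row shifts and turns the commanded pose from where the row before left it, along the tool's axes as they then stand; what a row does not reach is not made up. A row lasts 1/8 s, in which the tool goes at most 62.5 mm and 10.7 degrees, less where a joint would pass 70% of its speed; a pose out of reach is approached as far as the arm can. A call is refused whole if a number of a shift passes 6.25 or a number of a turn 10.7, either way. A call with a gripper value outside its range is refused whole. The fingers move at their own pace and stop on an object; the grip force is fixed at half the most. Time passes only in rows, so rows that do not move let the fingers close. It gives the time, the measured TCP pose, the force and the opening at its end, in the units of the state.
- get_obs(): the state, without advancing time (a new reading comes with each control period).
- viewer.get_image(name): name is "side" or "top" or "wrist"; returns (picture, depth): 420x560x3 uint8, red, green, blue; 420x560 float32, mm along the optical axis (not along the pixel's ray), 0 where there is no reading.
- viewer.get_calibration(name): a dict with "fx", "fy", "cx", "cy" (pixels), "distortion" ([k1, k2, p1, p2, k3] as OpenCV has them; the pictures are not rectified), "rvec" (rotation vector, rad) and "tvec" (3), from world to camera coordinates, as OpenCV has them. Camera axes: x right, y down, z forward; pixel columns grow to the right and rows downward; lengths in mm; the calibration is good to about 2 mm. A picture is of the moment at which its call begins: read the wrist's pose just before it. get_calibration takes no time and is no camera call; for the wrist camera it gives the pose at the moment of the call.
- ctrl.close_job(): hands the job in, once; it reports no verdict.
Trained networks look in the newest picture that a camera, given by its name, has taken for a name from the list of things; names that differ only in an ending like _2 or _b are one class to them, and where a whole thing is asked for, a point or a joint stands for the part that bears it (a point fixed in the world has none). Each returns a list of dicts, best first, with "score" (0 to 1); they miss things now and then, are a little off and sometimes report something else, mostly with a low value. They report only what shows in the picture. A call takes as long as a camera call. They do not tell look-alikes from the thing itself.
- masks_of(camera, thing): "pixels" (420x560 bool, what is visible of it) and "location" ([column, row] in pixels, amid what is visible of it).
The state is a dict: "t": time; "qpos": joint angles; "qvel": joint speeds; "joint_torque": joint torques, N m; "ee_pos": TCP position; "orientation": TCP orientation; "ft_force": force on the tool from outside, world axes, zero at the start; "moment": the same for the moment, N m; "width": finger opening in mm.
Only numpy, scipy, OpenCV 4.12 (cv2) and the standard library are available. Lean on these libraries where they do the work, as an engineer would, in place of code of your own. Each camera call takes 0.05 s, during which the arm holds its last target. There are 200 camera calls.

## Working session

There is one attempt and no reset: what is moved stays moved. The work goes in short steps, Python scripts to look and compute and a shell command to move; the robot and the scene stay as the last step left them, time stands still between calls to the robot, and variables do not carry over. Pictures are saved under pics/ and viewed, about 8 in all and at most 12, crops included, and the job is handed in when it is done.

```bash
mkdir -p pics
cat > h.py <<'E'
import numpy as np, cv2
from workcell import get_obs, viewer, ctrl, masks_of
def grab(n):
    im,d=viewer.get_image(n); return im,d,viewer.get_calibration(n)
def cloud(d,c):
    K=np.array([[c['fx'],0,c['cx']],[0,c['fy'],c['cy']],[0,0,1.]])
    v,u=np.mgrid[:420,:560]; p=np.stack([u,v],-1).reshape(-1,1,2).astype(np.float64)
    n=cv2.undistortPoints(p,K,np.array(c['distortion'])).reshape(420,560,2)
    P=np.dstack([n[...,0]*d,n[...,1]*d,d])
    R=cv2.Rodrigues(np.array(c['rvec'],float))[0]
    W=(P-np.array(c['tvec']).ravel())@R
    W[d<=0]=np.nan
    return W
def save(n,im): cv2.imwrite('pics/'+n,im[...,::-1])
def rect(W,m):
    q=W[m]; q=q[~np.isnan(q[:,0])]
    zt=np.percentile(q[:,2],90); q=q[q[:,2]>zt-6]
    r=cv2.minAreaRect(q[:,:2].astype(np.float32)); b=cv2.boxPoints(r)
    e=[b[1]-b[0],b[2]-b[1]]; e=e[0] if np.linalg.norm(e[0])>np.linalg.norm(e[1]) else e[1]
    return np.round(r[0],1),np.round(sorted(r[1]),1),round(float(np.degrees(np.arctan2(e[1],e[0])))%180,1),round(float(zt),1)
E
python3 - <<'E'
from h import *
o=get_obs(); print({k:np.round(v,3) for k,v in o.items()})
im,d,c=grab('top'); save('top0.png',im)
W=cloud(d,c); np.save('top0.npy',W); np.save('top0im.npy',im)
for t in ['bar_a','pan','bin','pan_handle','mark_bath','mark_load','wrench','caliper']:
    for r in masks_of('top',t): print(t,round(r['score'],2),np.round(r['location']),rect(W,r['pixels']) if r['pixels'].sum()>20 else '')
E
```

```text
{'t': np.float64(0.0), 'qpos': array([-1.305,  0.424,  1.631,  0.   ,  1.089, -0.019]), 'qvel': array([-0.   , -0.001, -0.001, -0.   , -0.002,  0.   ]), 'joint_torque': array([-2.0000e-03, -5.4463e+01, -2.7367e+01,  6.4000e-02,  2.3000e-02,
       -0.0000e+00]), 'ee_pos': array([ 175.478, -599.309,  221.937]), 'orientation': array([-2.513e+00,  1.883e+00,  2.000e-03]), 'ft_force': array([-1.264, -0.764, -0.479]), 'moment': array([-0.022, -0.048,  0.003]), 'width': np.float64(87.751)}
bar_a 0.95 [380. 258.] (array([ 382.4, -220.6]), array([ 26.6, 108. ]), 102.6, 28.0)
bar_a 0.79 [413. 318.] (array([ 239.7, -313.3]), array([ 26.7, 108.4]), 172.4, 28.1)
bar_a 0.71 [365. 190.] (array([ 551.7, -190. ]), array([ 26.9, 109.8]), 6.7, 28.2)
bar_a 0.67 [300. 180.] (array([564. , -26.3]), array([ 24.9, 105.3]), 2.9, 28.1)
bar_a 0.65 [278. 171.] (array([589.6,  39.1]), array([ 25.8, 110.5]), 13.4, 28.2)
pan 0.65 [277. 170.] (array([589.6,  39.2]), array([ 25.9, 110.5]), 13.6, 28.2)
pan 0.63 [130. 188.] (array([507.9, 403.2]), array([161.2, 204.2]), 176.5, 26.2)
bin 0.79 [451. 217.] (array([ 484.4, -402.8]), array([137.8, 161.3]), 94.3, 37.2)
bin 0.45 [300. 181.] (array([565.2, -25.2]), array([ 25.1, 108. ]), 1.4, 28.1)
bin 0.45 [332.  96.] (array([762.2, -87.7]), array([83.3, 88.3]), 0.4, 108.6)
pan_handle 0.96 [129. 188.] (array([508. , 403.1]), array([161.2, 203.9]), 176.5, 26.2)
mark_bath 0.86 [202. 212.] (array([481.6, 215.6]), array([160.2, 178.1]), 88.5, 2.6)
mark_bath 0.62 [194. 110.] (array([729.7, 229.3]), array([37.6, 38.1]), 170.9, 189.2)
mark_bath 0.43 [129. 189.] (array([508. , 402.7]), array([160.2, 203.8]), 176.7, 26.1)
mark_load 0.89 [119. 216.] (array([537.8, 407.7]), array([159.7, 181.7]), 83.0, 2.5)
wrench 0.8 [338. 190.] (array([ 527.9, -104.6]), array([ 37.8, 143.1]), 3.5, 9.5)
caliper 0.83 [284. 244.] (array([393.2, -30. ]), array([ 46.8, 163.8]), 94.7, 10.6)
```

View pics/top0.png

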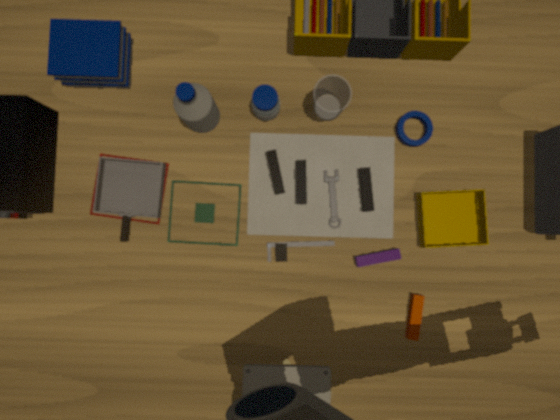

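The top view shows the three black bars at (275,171), (300,181) and (365,189). These could be mistaken for them: the purple bar (378,258), the orange bar (415,317), the pan's black handle (126,229), the caliper slider (281,252) and the wrench (334,200). I choose the three black bars on the white sheet and will check them in one close wrist view as I go to the rightmost bar.

```bash
cat >> h.py <<'E'
from scipy.spatial.transform import Rotation as Ro
def go(x,y,z,ang=None):
    o=get_obs(); R=Ro.from_rotvec(o['orientation']).as_matrix(); p=np.array(o['ee_pos'])
    a0=np.degrees(np.arctan2(R[1,0],R[0,0])); da=0
    if ang is not None: da=(ang-a0+90)%180-90
    R2=Ro.from_rotvec([0,0,np.radians(da)]).as_matrix()@R
    s=R2.T@(np.array([x,y,z])-p)/10
    t=np.degrees(np.arccos(-R[2,2]))
    print('t',round(o['t'],2),'pos',p.round(1),'ang',round(a0,1),'tilt',round(t,2),'q1,q6',np.degrees(o['qpos'])[[0,5]].round(0),'w',round(o['width'],1))
    print('  az(first)',round(-da,1),'then tool shift cm',s.round(2),'rows>=',int(np.ceil(np.linalg.norm(s)/6.0)))
E
python3 - <<'E'
from h import *
go(551.7,-190,180,96.7)
go(495,-190,200,96.7)
E
```

```text
t 0.45 pos [ 175.6 -599.8  222.6] ang -73.7 tilt 0.01 q1,q6 [-75.  -1.] w 87.8
  az(first) 9.6 then tool shift cm [-36.31 -42.13   4.26] rows>= 10
t 0.45 pos [ 175.6 -599.8  222.6] ang -73.7 tilt 0.01 q1,q6 [-75.  -1.] w 87.8
  az(first) 9.6 then tool shift cm [-36.97 -36.5    2.27] rows>= 9
```

```bash
python3 -m inch '[{"az":9.6,"jaw":0.55},{"tx":-3.63,"ty":-4.21,"tz":0.4},{"tx":-3.63,"ty":-4.21,"tz":0.4},{"tx":-3.63,"ty":-4.21,"tz":0.4},{"tx":-3.63,"ty":-4.21,"tz":0.4},{"tx":-3.63,"ty":-4.21,"tz":0.4},{"tx":-3.63,"ty":-4.21,"tz":0.4},{"tx":-3.63,"ty":-4.21,"tz":0.4},{"tx":-3.63,"ty":-4.21,"tz":0.4},{"tx":-3.63,"ty":-4.21,"tz":0.4},{"tx":-3.63,"ty":-4.21,"tz":0.4},{}]'
python3 - <<'E'
from h import *
im,d,c=grab('wrist'); save('w1.png',im); W=cloud(d,c)
for r in masks_of('wrist','bar_a'): print(round(r['score'],2),np.round(r['location']),rect(W,r['pixels']))
go(551.7,-190,5,96.7)
E
```

```text
t 0.55 pos [ 175.6 -599.8  222.7] ang -73.7 tilt 0.0 q1,q6 [-75.  -1.] w 88.0
  az(first) 9.6 then tool shift cm [-36.31 -42.13  21.77] rows>= 10$[0]: bad value
```

View pics/w1.png

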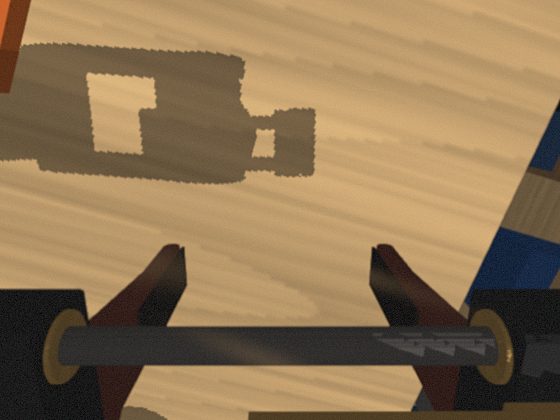

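The move was refused, so the wrist view shows only bare bench and the orange bar's edge (10,60). Rows probably need every key.

```bash
python3 -m inch '[{"tx":0,"ty":0,"tz":0,"ax":0,"ay":0,"az":9.6,"jaw":0.55},{"tx":-3.63,"ty":-4.21,"tz":0.4,"ax":0,"ay":0,"az":0,"jaw":0.55},{"tx":-3.63,"ty":-4.21,"tz":0.4,"ax":0,"ay":0,"az":0,"jaw":0.55},{"tx":-3.63,"ty":-4.21,"tz":0.4,"ax":0,"ay":0,"az":0,"jaw":0.55},{"tx":-3.63,"ty":-4.21,"tz":0.4,"ax":0,"ay":0,"az":0,"jaw":0.55},{"tx":-3.63,"ty":-4.21,"tz":0.4,"ax":0,"ay":0,"az":0,"jaw":0.55},{"tx":-3.63,"ty":-4.21,"tz":0.4,"ax":0,"ay":0,"az":0,"jaw":0.55},{"tx":-3.63,"ty":-4.21,"tz":0.4,"ax":0,"ay":0,"az":0,"jaw":0.55},{"tx":-3.63,"ty":-4.21,"tz":0.4,"ax":0,"ay":0,"az":0,"jaw":0.55},{"tx":-3.63,"ty":-4.21,"tz":0.4,"ax":0,"ay":0,"az":0,"jaw":0.55},{"tx":-3.63,"ty":-4.21,"tz":0.4,"ax":0,"ay":0,"az":0,"jaw":0.55},{"tx":0,"ty":0,"tz":0,"ax":0,"ay":0,"az":0,"jaw":0.55}]'
python3 - <<'E'
from h import *
im,d,c=grab('wrist'); save('w2.png',im); W=cloud(d,c)
for r in masks_of('wrist','bar_a'): print(round(r['score'],2),np.round(r['location']),rect(W,r['pixels']))
print(get_obs()['ft_force'])
go(551.7,-190,5,96.7)
E
```

```text
t: 2.05
ee_pos: [553.3, -187.4, 182.5]
orientation: [-2.352, 2.082, -0.001]
ft_force: [-0.5, 0.6, 0.0]
width: 48.0
0.95 [ 96. 152.] (array([564.1, -24.4]), array([ 28. , 109.8]), 2.2, 25.7)
0.7 [274. 190.] (array([ 550. , -188.3]), array([ 25.9, 109.6]), 6.3, 25.9)
0.61 [ 22. 125.] (array([587.6,  40.6]), array([ 28.7, 110.3]), 14.2, 25.5)
0.61 [264. 366.] (array([ 468.1, -189.3]), array([ 87.3, 210.4]), 12.3, 26.0)
[-0.74021139 -0.14866605  0.30067259]
t 2.15 pos [ 551.1 -189.7  182.5] ang -83.2 tilt 0.04 q1,q6 [-20.  63.] w 48.1
  az(first) 0.1 then tool shift cm [ 0.03 -0.07 17.75] rows>= 3
```

View pics/w2.png

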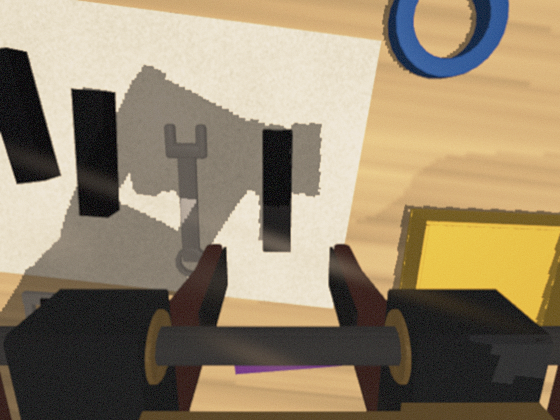

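The wrist view confirms three plain black bars at (97,152), (277,190) and (25,115), with the wrench at (188,190). I'll descend on the one at (277,190).

```bash
python3 -m inch '[{"tx":0.1,"ty":0,"tz":6,"ax":0,"ay":0,"az":0,"jaw":0.55},{"tx":-0.1,"ty":0,"tz":6,"ax":0,"ay":0,"az":0,"jaw":0.55},{"tx":0,"ty":0,"tz":4,"ax":0,"ay":0,"az":0,"jaw":0.55},{"tx":0,"ty":0,"tz":1.7,"ax":0,"ay":0,"az":0,"jaw":0.55},{"tx":0,"ty":0,"tz":0,"ax":0,"ay":0,"az":0,"jaw":0.55},{"tx":0,"ty":0,"tz":0,"ax":0,"ay":0,"az":0,"jaw":0.1},{"tx":0,"ty":0,"tz":0,"ax":0,"ay":0,"az":0,"jaw":0.1},{"tx":0,"ty":0,"tz":0,"ax":0,"ay":0,"az":0,"jaw":0.1},{"tx":0,"ty":0,"tz":0,"ax":0,"ay":0,"az":0,"jaw":0.1}]'
python3 -m inch '[{"tx":0,"ty":0,"tz":-4,"ax":0,"ay":0,"az":0,"jaw":0.1},{"tx":0,"ty":0,"tz":-6,"ax":0,"ay":0,"az":0,"jaw":0.1},{"tx":0,"ty":0,"tz":-3,"ax":0,"ay":0,"az":0,"jaw":0.1},{"tx":0,"ty":0,"tz":0,"ax":0,"ay":0,"az":0,"jaw":0.1},{"tx":0,"ty":0,"tz":0,"ax":0,"ay":0,"az":0,"jaw":0.1},{"tx":0,"ty":0,"tz":0,"ax":0,"ay":0,"az":0,"jaw":0.1}]'
cat > wt.py <<'E'
from h import *
f=[]
viewer_calls=3
for i in range(viewer_calls): f.append(get_obs()['ft_force'][2]); im,d,c=grab('wrist')
W=cloud(d,c); print('Fz',np.round(f,2))
for r in masks_of('wrist','bin'): print('bin',round(r['score'],2),np.round(r['location']),rect(W,r['pixels']))
E
python3 wt.py
```

```text
t: 3.28
ee_pos: [552.1, -190.0, 7.2]
orientation: [-2.347, 2.087, -0.003]
ft_force: [-1.8, 3.0, 8.6]
width: 25.8
t: 4.03
ee_pos: [550.1, -189.6, 133.9]
orientation: [2.347, -2.087, -0.005]
ft_force: [-0.2, 0.1, -1.8]
width: 25.6
Fz [-1.76 -2.12 -2.04]
bin 0.7 [503. 273.] (array([ 510.4, -373.2]), array([106.5, 225.9]), 39.1, 35.6)
```

Fz is about -2 N, so this bar is aluminium and goes to the pan. I'll move near the pan and measure it.

Run:
```python
from h import *
go(470,380,190,-93.5)
```

```text
t 4.22 pos [ 550.8 -189.9  134.7] ang -83.3 tilt 0.1 q1,q6 [-20.  63.] w 25.6
  az(first) 10.2 then tool shift cm [-56.39  11.55  -5.47] rows>= 10
```

```bash
python3 -m inch '[{"tx":0,"ty":0,"tz":-2,"ax":0,"ay":0,"az":10.2,"jaw":0.1},{"tx":-5.6,"ty":1.15,"tz":-1,"ax":0,"ay":0,"az":0,"jaw":0.1},{"tx":-5.6,"ty":1.15,"tz":-1,"ax":0,"ay":0,"az":0,"jaw":0.1},{"tx":-5.6,"ty":1.15,"tz":-1,"ax":0,"ay":0,"az":0,"jaw":0.1},{"tx":-5.6,"ty":1.15,"tz":-0.5,"ax":0,"ay":0,"az":0,"jaw":0.1},{"tx":-5.6,"ty":1.15,"tz":0,"ax":0,"ay":0,"az":0,"jaw":0.1},{"tx":-5.6,"ty":1.15,"tz":0,"ax":0,"ay":0,"az":0,"jaw":0.1},{"tx":-5.6,"ty":1.15,"tz":0,"ax":0,"ay":0,"az":0,"jaw":0.1},{"tx":-5.6,"ty":1.15,"tz":0,"ax":0,"ay":0,"az":0,"jaw":0.1},{"tx":-5.6,"ty":1.15,"tz":0,"ax":0,"ay":0,"az":0,"jaw":0.1},{"tx":-5.6,"ty":1.15,"tz":0,"ax":0,"ay":0,"az":0,"jaw":0.1},{"tx":0,"ty":0,"tz":0,"ax":0,"ay":0,"az":0,"jaw":0.1}]'
python3 - <<'E'
from h import *
im,d,c=grab('wrist'); save('w3.png',im); W=cloud(d,c)
for t in ['pan','mark_load']:
    for r in masks_of('wrist',t): print(t,round(r['score'],2),np.round(r['location']),rect(W,r['pixels']))
# pan walls: rim points
z=W[...,2]; m=(z>22)&(z<34)&(W[...,0]>470)&(W[...,1]>300)&(W[...,1]<510)
q=W[m]; print('rim',q.min(0).round(1),q.max(0).round(1)); print(cv2.minAreaRect(q[:,:2].astype(np.float32)))
go(540,368,45,-93.5)
E
```

```text
t: 5.72
ee_pos: [469.7, 379.4, 190.2]
orientation: [-2.157, 2.283, 0.001]
ft_force: [0.6, 0.1, -2.1]
width: 25.8
pan 0.85 [239.  98.] (array([515. , 403.4]), array([159. , 187.9]), 176.6, 25.9)
mark_load 0.56 [148.  77.] (array([538.5, 409.8]), array([159.4, 178.8]), 83.5, 0.2)
rim [470.  319.3  22. ] [613.2 484.7  29.5]
((539.1092529296875, 401.9873046875), (158.95361328125, 139.73814392089844), 86.58189392089844)
t 5.88 pos [470.1 375.  190.1] ang -93.5 tilt 0.09 q1,q6 [ 37. 131.] w 25.9
  az(first) 0.0 then tool shift cm [ 0.26 -7.03 14.5 ] rows>= 3
```

View pics/w3.png

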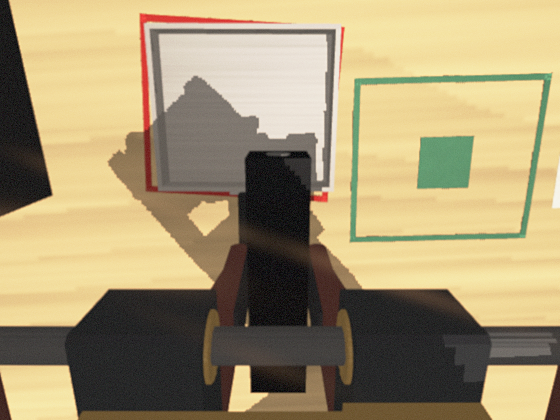

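The pan is empty at px (240,105). Its rim fit gives (539,402) with yaw -3.4°. The green mark is at px (445,160).

```bash
python3 -m inch '[{"tx":0.4,"ty":-3.4,"tz":0,"ax":0,"ay":0,"az":0,"jaw":0.1},{"tx":-0.14,"ty":-3.43,"tz":4,"ax":0,"ay":0,"az":0,"jaw":0.1},{"tx":0,"ty":0,"tz":5,"ax":0,"ay":0,"az":0,"jaw":0.1},{"tx":0,"ty":0,"tz":5,"ax":0,"ay":0,"az":0,"jaw":0.1},{"tx":0,"ty":0,"tz":2,"ax":0,"ay":0,"az":0,"jaw":0.1},{"tx":0,"ty":0,"tz":1.2,"ax":0,"ay":0,"az":0,"jaw":0.1},{"tx":0,"ty":0,"tz":0,"ax":0,"ay":0,"az":0,"jaw":0.1},{"tx":0,"ty":0,"tz":0,"ax":0,"ay":0,"az":0,"jaw":0.1}]'
python3 - <<'E'
from h import *
go(538,368.1,10,-93.5)
E
```

```text
t: 6.88
ee_pos: [539.6, 369.9, 20.5]
orientation: [-2.151, 2.286, -0.001]
ft_force: [0.1, 0.2, -2.4]
width: 25.8
t 6.88 pos [539.6 369.9  20.5] ang -93.5 tilt 0.16 q1,q6 [ 33. 127.] w 25.8
  az(first) 0.0 then tool shift cm [0.19 0.15 1.05] rows>= 1
```

```bash
python3 -m inch '[{"tx":0.1,"ty":0.1,"tz":0.6,"ax":0,"ay":0,"az":0,"jaw":0.1},{"tx":0,"ty":0,"tz":0.2,"ax":0,"ay":0,"az":0,"jaw":0.1},{"tx":0,"ty":0,"tz":0,"ax":0,"ay":0,"az":0,"jaw":0.1}]'
python3 -m inch '[{"tx":0,"ty":0,"tz":0.1,"ax":0,"ay":0,"az":0,"jaw":0.1},{"tx":0,"ty":0,"tz":0,"ax":0,"ay":0,"az":0,"jaw":0.1}]'
```

```text
t: 7.25
ee_pos: [537.4, 368.3, 11.2]
orientation: [-2.153, 2.288, 0.0]
ft_force: [-2.3, -1.8, 2.9]
width: 25.8
t: 7.5
ee_pos: [537.4, 368.3, 11.1]
orientation: [2.153, -2.288, -0.0]
ft_force: [-4.0, -2.0, 12.0]
width: 25.8
```

```bash
python3 -m inch '[{"tx":0,"ty":0,"tz":-0.1,"ax":0,"ay":0,"az":0,"jaw":0.42},{"tx":0,"ty":0,"tz":0,"ax":0,"ay":0,"az":0,"jaw":0.42},{"tx":0,"ty":0,"tz":0,"ax":0,"ay":0,"az":0,"jaw":0.42},{"tx":0,"ty":0,"tz":-3,"ax":0,"ay":0,"az":0,"jaw":0.42},{"tx":0,"ty":0,"tz":-6,"ax":0,"ay":0,"az":0,"jaw":0.42},{"tx":0,"ty":0,"tz":-3,"ax":0,"ay":0,"az":-8.85,"jaw":0.55},{"tx":0,"ty":0,"tz":0,"ax":0,"ay":0,"az":-8.85,"jaw":0.55},{"tx":0,"ty":0,"tz":0,"ax":0,"ay":0,"az":0,"jaw":0.55}]'
python3 - <<'E'
from h import *
go(587.6,40.6,100,-75.8)
im,d,c=grab('wrist'); W=cloud(d,c)
for r in masks_of('wrist','bar_a'): print(round(r['score'],2),np.round(r['location']),rect(W,r['pixels']))
E
```

```text
t: 8.5
ee_pos: [537.5, 368.3, 130.9]
orientation: [-2.478, 1.931, -0.0]
ft_force: [0.6, 0.3, -0.2]
width: 48.2
t 8.5 pos [537.5 368.3 130.9] ang -75.9 tilt 0.03 q1,q6 [ 33. 109.] w 48.2
  az(first) -0.1 then tool shift cm [32.99  3.18  3.09] rows>= 6
0.57 [277. 204.] (array([536.6, 368.2]), array([ 26.2, 109.8]), 176.2, 29.2)
```

```bash
python3 -m inch '[{"tx":5.5,"ty":0.53,"tz":0,"ax":0,"ay":0,"az":0,"jaw":0.55},{"tx":5.5,"ty":0.53,"tz":0,"ax":0,"ay":0,"az":0,"jaw":0.55},{"tx":5.5,"ty":0.53,"tz":0,"ax":0,"ay":0,"az":0,"jaw":0.55},{"tx":5.5,"ty":0.53,"tz":0,"ax":0,"ay":0,"az":0,"jaw":0.55},{"tx":5.5,"ty":0.53,"tz":0,"ax":0,"ay":0,"az":0,"jaw":0.55},{"tx":5.5,"ty":0.53,"tz":0,"ax":0,"ay":0,"az":0,"jaw":0.55},{"tx":0,"ty":0,"tz":0,"ax":0,"ay":0,"az":0,"jaw":0.55},{"tx":0,"ty":0,"tz":0,"ax":0,"ay":0,"az":0,"jaw":0.55}]'
python3 - <<'E'
from h import *
im,d,c=grab('wrist'); W=cloud(d,c)
for r in masks_of('wrist','bar_a'): print(round(r['score'],2),np.round(r['location']),rect(W,r['pixels']))
go(587.6,40.6,5,-75.8); print(get_obs()['ft_force'])
E
```

```text
t: 9.6
ee_pos: [587.3, 40.7, 130.1]
orientation: [2.477, -1.932, -0.002]
ft_force: [-0.8, 0.4, 0.3]
width: 48.0
0.93 [354. 222.] (array([565.2,  -8.6]), array([ 53.2, 109.9]), 2.6, 25.9)
0.91 [277. 197.] (array([588.7,  43.1]), array([ 26. , 110.2]), 13.8, 25.9)
t 9.7 pos [587.3  41.8 130.3] ang -75.8 tilt 0.04 q1,q6 [ 3. 79.] w 48.4
  az(first) 0.0 then tool shift cm [ 1.200e-01 -1.000e-02  1.253e+01] rows>= 3
[ 0.69124273 -0.53358609  0.65286132]
```

```bash
python3 -m inch '[{"tx":0,"ty":0,"tz":5,"ax":0,"ay":0,"az":0,"jaw":0.55},{"tx":0,"ty":0,"tz":5,"ax":0,"ay":0,"az":0,"jaw":0.55},{"tx":0,"ty":0,"tz":2.5,"ax":0,"ay":0,"az":0,"jaw":0.55},{"tx":0,"ty":0,"tz":0,"ax":0,"ay":0,"az":0,"jaw":0.55},{"tx":0,"ty":0,"tz":0,"ax":0,"ay":0,"az":0,"jaw":0.1},{"tx":0,"ty":0,"tz":0,"ax":0,"ay":0,"az":0,"jaw":0.1},{"tx":0,"ty":0,"tz":0,"ax":0,"ay":0,"az":0,"jaw":0.1},{"tx":0,"ty":0,"tz":0,"ax":0,"ay":0,"az":0,"jaw":0.1}]'
python3 -m inch '[{"tx":0,"ty":0,"tz":-4,"ax":0,"ay":0,"az":0,"jaw":0.1},{"tx":0,"ty":0,"tz":-6,"ax":0,"ay":0,"az":0,"jaw":0.1},{"tx":0,"ty":0,"tz":-6,"ax":0,"ay":0,"az":0,"jaw":0.1},{"tx":0,"ty":0,"tz":0,"ax":0,"ay":0,"az":0,"jaw":0.1},{"tx":0,"ty":0,"tz":0,"ax":0,"ay":0,"az":0,"jaw":0.1},{"tx":0,"ty":0,"tz":0,"ax":0,"ay":0,"az":0,"jaw":0.1}]'
sed -i '/bin/d' wt.py; python3 wt.py
python3 - <<'E'
from h import *
go(541,436,150,-93.5)
go(420,-370,160,-85.7)
E
```

```text
t: 10.7
ee_pos: [588.6, 40.9, 7.1]
orientation: [-2.477, 1.929, -0.002]
ft_force: [-2.6, 3.0, 7.6]
width: 26.0
t: 11.45
ee_pos: [586.3, 40.4, 163.8]
orientation: [2.477, -1.928, -0.004]
ft_force: [-0.1, 0.1, -2.0]
width: 25.9
Fz [-1.99 -1.39 -2.55]
t 11.6 pos [586.9  40.4 164.1] ang -75.8 tilt 0.16 q1,q6 [ 3. 79.] w 25.9
  az(first) 17.7 then tool shift cm [-39.2    6.99   1.45] rows>= 7
t 11.6 pos [586.9  40.4 164.1] ang -75.8 tilt 0.16 q1,q6 [ 3. 79.] w 25.9
  az(first) 9.9 then tool shift cm [39.68 19.72  0.45] rows>= 8
```

Also about 2 N, so aluminium again. It goes in the pan's other half.

```bash
python3 -m inch '[{"tx":0,"ty":0,"tz":0,"ax":0,"ay":0,"az":8.85,"jaw":0.1},{"tx":0,"ty":0,"tz":0,"ax":0,"ay":0,"az":8.85,"jaw":0.1},{"tx":-5.6,"ty":1.0,"tz":0,"ax":0,"ay":0,"az":0,"jaw":0.1},{"tx":-5.6,"ty":1.0,"tz":0,"ax":0,"ay":0,"az":0,"jaw":0.1},{"tx":-5.6,"ty":1.0,"tz":0,"ax":0,"ay":0,"az":0,"jaw":0.1},{"tx":-5.6,"ty":1.0,"tz":0,"ax":0,"ay":0,"az":0,"jaw":0.1},{"tx":-5.6,"ty":1.0,"tz":0,"ax":0,"ay":0,"az":0,"jaw":0.1},{"tx":-5.6,"ty":1.0,"tz":0,"ax":0,"ay":0,"az":0,"jaw":0.1},{"tx":-5.6,"ty":1.0,"tz":4,"ax":0,"ay":0,"az":0,"jaw":0.1},{"tx":0,"ty":0,"tz":4,"ax":0,"ay":0,"az":0,"jaw":0.1},{"tx":0,"ty":0,"tz":0,"ax":0,"ay":0,"az":0,"jaw":0.1},{"tx":0,"ty":0,"tz":0,"ax":0,"ay":0,"az":0,"jaw":0.1}]'
python3 - <<'E'
from h import *
go(541,436,11,-93.5)
E
```

```text
t: 13.1
ee_pos: [542.8, 430.1, 90.3]
orientation: [-2.152, 2.288, -0.0]
ft_force: [0.5, 0.3, -0.9]
width: 25.7
t 13.1 pos [542.8 430.1  90.3] ang -93.5 tilt 0.01 q1,q6 [ 37. 131.] w 25.7
  az(first) -0.0 then tool shift cm [-0.58  0.22  7.93] rows>= 2
```

```bash
python3 -m inch '[{"tx":-0.55,"ty":0.15,"tz":4,"ax":0,"ay":0,"az":0,"jaw":0.1},{"tx":0,"ty":0,"tz":2.7,"ax":0,"ay":0,"az":0,"jaw":0.1},{"tx":0,"ty":0,"tz":1,"ax":0,"ay":0,"az":0,"jaw":0.1},{"tx":0,"ty":0,"tz":0,"ax":0,"ay":0,"az":0,"jaw":0.1},{"tx":0,"ty":0,"tz":0,"ax":0,"ay":0,"az":0,"jaw":0.1}]'
python3 -m inch '[{"tx":0,"ty":0,"tz":0.2,"ax":0,"ay":0,"az":0,"jaw":0.1},{"tx":0,"ty":0,"tz":0,"ax":0,"ay":0,"az":0,"jaw":0.1}]'
```

```text
t: 13.72
ee_pos: [542.3, 436.5, 14.6]
orientation: [-2.151, 2.286, -0.0]
ft_force: [-0.5, -0.4, -2.0]
width: 25.9
t: 13.98
ee_pos: [541.3, 436.1, 11.3]
orientation: [-2.152, 2.287, -0.0]
ft_force: [0.6, -0.5, -1.8]
width: 25.7
```

```bash
python3 -m inch '[{"tx":0,"ty":0,"tz":0.1,"ax":0,"ay":0,"az":0,"jaw":0.1},{"tx":0,"ty":0,"tz":0.1,"ax":0,"ay":0,"az":0,"jaw":0.1},{"tx":0,"ty":0,"tz":0,"ax":0,"ay":0,"az":0,"jaw":0.1}]'
```

```text
t: 14.35
ee_pos: [541.3, 436.1, 11.1]
orientation: [-2.153, 2.288, -0.0]
ft_force: [-4.2, -3.8, 14.1]
width: 25.7
```

```bash
python3 -m inch '[{"tx":0,"ty":0,"tz":-0.1,"ax":0,"ay":0,"az":0,"jaw":0.42},{"tx":0,"ty":0,"tz":0,"ax":0,"ay":0,"az":0,"jaw":0.42},{"tx":0,"ty":0,"tz":0,"ax":0,"ay":0,"az":0,"jaw":0.42},{"tx":0,"ty":0,"tz":-3,"ax":0,"ay":0,"az":0,"jaw":0.42},{"tx":0,"ty":0,"tz":-6,"ax":0,"ay":0,"az":0,"jaw":0.42},{"tx":0,"ty":0,"tz":-6,"ax":0,"ay":0,"az":-5.7,"jaw":0.55},{"tx":0,"ty":0,"tz":0,"ax":0,"ay":0,"az":0,"jaw":0.55}]'
python3 - <<'E'
from h import *
im,d,c=grab('wrist'); W=cloud(d,c)
for r in masks_of('wrist','bar_a'): print(round(r['score'],2),np.round(r['location']),rect(W,r['pixels']))
z=W[...,2]; m=(z>22)&(z<34)&(W[...,0]>470)&(W[...,1]>300)&(W[...,1]<510)
print(cv2.minAreaRect(W[m][:,:2].astype(np.float32)))
go(564.3,-24.4,130,-87.8)
E
```

```text
t: 15.22
ee_pos: [544.0, 438.1, 165.6]
orientation: [-2.258, 2.17, -0.002]
ft_force: [-0.5, 0.6, -0.3]
width: 47.7
0.89 [362. 199.] (array([536. , 379.9]), array([ 53.2, 109.1]), 176.1, 26.9)
0.83 [284. 195.] (array([539.5, 434.3]), array([ 26.1, 110.2]), 176.3, 26.6)
((537.2958984375, 402.3883972167969), (158.75424194335938, 137.9612274169922), 86.55513000488281)
t 15.32 pos [541.1 435.9 160. ] ang -87.8 tilt 0.05 q1,q6 [ 38. 126.] w 48.2
  az(first) -0.0 then tool shift cm [46.09 -0.55  2.98] rows>= 8
```

```bash
python3 -m inch '[{"tx":5.76,"ty":-0.07,"tz":0.4,"ax":0,"ay":0,"az":0,"jaw":0.55},{"tx":5.76,"ty":-0.07,"tz":0.4,"ax":0,"ay":0,"az":0,"jaw":0.55},{"tx":5.76,"ty":-0.07,"tz":0.4,"ax":0,"ay":0,"az":0,"jaw":0.55},{"tx":5.76,"ty":-0.07,"tz":0.4,"ax":0,"ay":0,"az":0,"jaw":0.55},{"tx":5.76,"ty":-0.07,"tz":0.4,"ax":0,"ay":0,"az":0,"jaw":0.55},{"tx":5.76,"ty":-0.07,"tz":0.4,"ax":0,"ay":0,"az":0,"jaw":0.55},{"tx":5.76,"ty":-0.07,"tz":0.4,"ax":0,"ay":0,"az":0,"jaw":0.55},{"tx":5.76,"ty":-0.07,"tz":0.4,"ax":0,"ay":0,"az":0,"jaw":0.55},{"tx":0,"ty":0,"tz":0,"ax":0,"ay":0,"az":0,"jaw":0.55},{"tx":0,"ty":0,"tz":0,"ax":0,"ay":0,"az":0,"jaw":0.55}]'
python3 - <<'E'
from h import *
im,d,c=grab('wrist'); W=cloud(d,c)
for r in masks_of('wrist','bar_a'): print(round(r['score'],2),np.round(r['location']),rect(W,r['pixels']))
go(564.5,-24.4,5,-87.8)
E
```

```text
t: 16.58
ee_pos: [563.4, -24.0, 126.2]
orientation: [2.262, -2.178, -0.004]
ft_force: [-0.4, 0.5, 0.6]
width: 48.2
0.56 [276. 201.] (array([566.1, -22.2]), array([ 26.1, 109.4]), 2.4, 26.2)
0.43 [545. 396.] (array([575.7, -84.3]), array([ 2.3, 35.8]), 45.5, 206.6)
t 16.68 pos [564.  -23.  126.9] ang -87.7 tilt 0.09 q1,q6 [-4. 84.] w 48.6
  az(first) 0.1 then tool shift cm [ 0.14 -0.07 12.19] rows>= 3
```

```bash
python3 -m inch '[{"tx":0,"ty":0,"tz":5,"ax":0,"ay":0,"az":0,"jaw":0.55},{"tx":0,"ty":0,"tz":5,"ax":0,"ay":0,"az":0,"jaw":0.55},{"tx":0,"ty":0,"tz":2.2,"ax":0,"ay":0,"az":0,"jaw":0.55},{"tx":0,"ty":0,"tz":0,"ax":0,"ay":0,"az":0,"jaw":0.55},{"tx":0,"ty":0,"tz":0,"ax":0,"ay":0,"az":0,"jaw":0.1},{"tx":0,"ty":0,"tz":0,"ax":0,"ay":0,"az":0,"jaw":0.1},{"tx":0,"ty":0,"tz":0,"ax":0,"ay":0,"az":0,"jaw":0.1},{"tx":0,"ty":0,"tz":0,"ax":0,"ay":0,"az":0,"jaw":0.1}]'
python3 -m inch '[{"tx":0,"ty":0,"tz":-4,"ax":0,"ay":0,"az":0,"jaw":0.1},{"tx":0,"ty":0,"tz":-6,"ax":0,"ay":0,"az":0,"jaw":0.1},{"tx":0,"ty":0,"tz":-6,"ax":0,"ay":0,"az":0,"jaw":0.1},{"tx":0,"ty":0,"tz":0,"ax":0,"ay":0,"az":0,"jaw":0.1},{"tx":0,"ty":0,"tz":0,"ax":0,"ay":0,"az":0,"jaw":0.1},{"tx":0,"ty":0,"tz":0,"ax":0,"ay":0,"az":0,"jaw":0.1}]'
python3 wt.py
python3 - <<'E'
from h import *
go(430,-390,160,-85.7)
E
```

```text
t: 17.68
ee_pos: [565.5, -24.0, 7.0]
orientation: [-2.262, 2.177, -0.002]
ft_force: [-0.4, 4.3, 7.4]
width: 25.7
t: 18.42
ee_pos: [562.7, -24.3, 163.4]
orientation: [2.262, -2.176, -0.005]
ft_force: [-0.5, -0.1, -5.9]
width: 25.9
Fz [-5.92 -5.56 -5.73]
t 18.57 pos [563.6 -24.3 164. ] ang -87.8 tilt 0.18 q1,q6 [-4. 84.] w 25.8
  az(first) -2.1 then tool shift cm [35.47 16.06  0.44] rows>= 7
```

Fz is about -5.7 N, so this one is steel and goes to the bin. I'll approach and refine the bin pose.

```bash
python3 -m inch '[{"tx":0,"ty":0,"tz":-2,"ax":0,"ay":0,"az":-2.1,"jaw":0.1},{"tx":5.06,"ty":2.3,"tz":0,"ax":0,"ay":0,"az":0,"jaw":0.1},{"tx":5.06,"ty":2.3,"tz":0,"ax":0,"ay":0,"az":0,"jaw":0.1},{"tx":5.06,"ty":2.3,"tz":0,"ax":0,"ay":0,"az":0,"jaw":0.1},{"tx":5.06,"ty":2.3,"tz":0,"ax":0,"ay":0,"az":0,"jaw":0.1},{"tx":5.06,"ty":2.3,"tz":0,"ax":0,"ay":0,"az":0,"jaw":0.1},{"tx":5.06,"ty":2.3,"tz":0,"ax":0,"ay":0,"az":0,"jaw":0.1},{"tx":5.06,"ty":2.3,"tz":0,"ax":0,"ay":0,"az":0,"jaw":0.1},{"tx":0,"ty":0,"tz":0,"ax":0,"ay":0,"az":0,"jaw":0.1},{"tx":0,"ty":0,"tz":0,"ax":0,"ay":0,"az":0,"jaw":0.1}]'
python3 - <<'E'
from h import *
im,d,c=grab('wrist'); W=cloud(d,c)
z=W[...,2]; m=(z>30)&(z<46)&(W[...,0]>400)&(W[...,1]>-510)&(W[...,1]<-300)
print(cv2.minAreaRect(W[m][:,:2].astype(np.float32)))
for r in masks_of('wrist','bin'): print(round(r['score'],2),np.round(r['location']),rect(W,r['pixels']))
go(482.5,-401.5,60,-85.7)
E
```

```text
t: 19.82
ee_pos: [430.1, -389.2, 184.8]
orientation: [-2.302, 2.137, 0.003]
ft_force: [0.5, -0.2, -5.3]
width: 25.7
((485.37005615234375, -401.21661376953125), (137.37991333007812, 158.54812622070312), 4.5150017738342285)
0.57 [310. 112.] (array([ 485.4, -401.2]), array([137.4, 158.5]), 94.5, 37.9)
t 19.93 pos [ 430.8 -388.4  185.2] ang -85.6 tilt 0.08 q1,q6 [-43.  42.] w 25.7
  az(first) 0.1 then tool shift cm [ 1.71 -5.07 12.51] rows>= 3
```

```bash
python3 -m inch '[{"tx":1.66,"ty":-5.26,"tz":0,"ax":0,"ay":0,"az":0,"jaw":0.1},{"tx":0,"ty":0,"tz":6,"ax":0,"ay":0,"az":0,"jaw":0.1},{"tx":0,"ty":0,"tz":6,"ax":0,"ay":0,"az":0,"jaw":0.1},{"tx":0,"ty":0,"tz":3.6,"ax":0,"ay":0,"az":0,"jaw":0.1},{"tx":0,"ty":0,"tz":1.5,"ax":0,"ay":0,"az":0,"jaw":0.1},{"tx":0,"ty":0,"tz":0,"ax":0,"ay":0,"az":0,"jaw":0.1},{"tx":0,"ty":0,"tz":0,"ax":0,"ay":0,"az":0,"jaw":0.1}]'
python3 -m inch '[{"tx":0,"ty":0,"tz":0.15,"ax":0,"ay":0,"az":0,"jaw":0.1},{"tx":0,"ty":0,"tz":0.1,"ax":0,"ay":0,"az":0,"jaw":0.1},{"tx":0,"ty":0,"tz":0,"ax":0,"ay":0,"az":0,"jaw":0.1}]'
```

```text
t: 20.8
ee_pos: [485.7, -402.9, 16.6]
orientation: [-2.304, 2.136, -0.005]
ft_force: [-0.3, 0.4, -5.6]
width: 25.8
t: 21.18
ee_pos: [484.4, -402.4, 12.6]
orientation: [-2.303, 2.136, -0.001]
ft_force: [-0.7, 0.5, -4.9]
width: 25.9
```

```bash
python3 -m inch '[{"tx":0,"ty":0,"tz":0.15,"ax":0,"ay":0,"az":0,"jaw":0.1},{"tx":0,"ty":0,"tz":0.1,"ax":0,"ay":0,"az":0,"jaw":0.1},{"tx":0,"ty":0,"tz":0,"ax":0,"ay":0,"az":0,"jaw":0.1}]'
```

```text
t: 21.55
ee_pos: [484.5, -402.4, 11.1]
orientation: [2.303, -2.136, 0.0]
ft_force: [-3.2, 3.1, 7.0]
width: 25.8
```

```bash
python3 -m inch '[{"tx":0,"ty":0,"tz":-0.1,"ax":0,"ay":0,"az":0,"jaw":0.5},{"tx":0,"ty":0,"tz":0,"ax":0,"ay":0,"az":0,"jaw":0.5},{"tx":0,"ty":0,"tz":0,"ax":0,"ay":0,"az":0,"jaw":0.5},{"tx":0,"ty":0,"tz":-3,"ax":0,"ay":0,"az":0,"jaw":0.5},{"tx":0,"ty":0,"tz":-6,"ax":0,"ay":0,"az":0,"jaw":0.5},{"tx":0,"ty":0,"tz":-6,"ax":0,"ay":0,"az":7.7,"jaw":0.5},{"tx":-6,"ty":0,"tz":0,"ax":0,"ay":0,"az":0,"jaw":0.5},{"tx":-6,"ty":0,"tz":0,"ax":0,"ay":0,"az":0,"jaw":0.5},{"tx":-6,"ty":0,"tz":0,"ax":0,"ay":0,"az":0,"jaw":0.5},{"tx":0,"ty":0,"tz":0,"ax":0,"ay":0,"az":0,"jaw":0.5}]'
cat > chk.py <<'E'
from h import *
import sys
im,d,c=grab('top'); save(sys.argv[1],im); W=cloud(d,c)
for t in ['bar_a','mark_bath','wrench','caliper']:
    for r in masks_of('top',t): print(t,round(r['score'],2),np.round(r['location']),rect(W,r['pixels']))
E
python3 chk.py top1.png
python3 - <<'E'
from h import *
go(433.3,408.3,160,-93.4)
E
```

```text
t: 22.8
ee_pos: [494.7, -219.1, 160.7]
orientation: [2.16, -2.281, -0.002]
ft_force: [-0.0, 0.0, -0.4]
width: 44.3
bar_a 0.92 [117. 186.] (array([543.2, 432.3]), array([ 28.5, 110.3]), 175.9, 31.4)
bar_a 0.83 [144. 188.] (array([537.8, 364. ]), array([ 26.4, 109.8]), 177.1, 31.6)
bar_a 0.81 [375. 257.] (array([ 380.3, -210.7]), array([26.6, 88.2]), 102.8, 28.2)
mark_bath 0.75 [206. 214.] (array([481.3, 214. ]), array([157.5, 177.6]), 86.9, 2.9)
wrench 0.75 [336. 193.] (array([ 527.8, -106.3]), array([ 36.5, 143.4]), 4.7, 9.7)
wrench 0.35 [415. 118.] (array([ 710.1, -307. ]), array([87.5, 88.8]), 137.5, 26.2)
caliper 0.73 [283. 243.] (array([392.7, -30.5]), array([ 47.9, 167.2]), 93.0, 10.2)
t 23.05 pos [ 495.2 -223.8  160.8] ang -93.5 tilt 0.03 q1,q6 [-26.  68.] w 43.8
  az(first) -0.1 then tool shift cm [-6.274e+01  9.930e+00  5.000e-02] rows>= 11
```

View pics/top1.png

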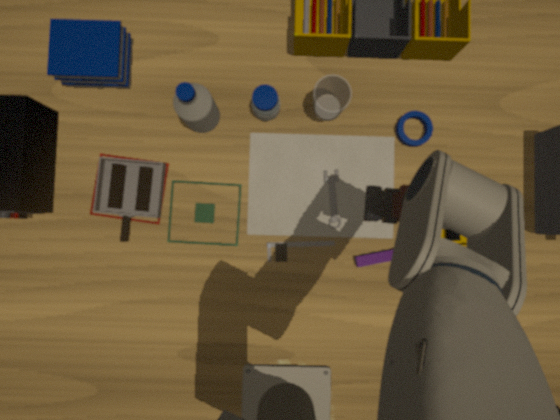

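The top view shows two bars flat in the pan (117,186) and (144,188). The third is in the bin, hidden by the arm, with a bit showing at (453,235). The wrench and caliper are undisturbed. Now to the handle.

```bash
python3 -m inch '[{"tx":-5.6,"ty":0.8,"tz":0,"ax":0,"ay":0,"az":0,"jaw":0.5},{"tx":-5.6,"ty":0.8,"tz":0,"ax":0,"ay":0,"az":0,"jaw":0.5},{"tx":-5.6,"ty":0.8,"tz":0,"ax":0,"ay":0,"az":0,"jaw":0.5},{"tx":-5.6,"ty":0.8,"tz":0,"ax":0,"ay":0,"az":0,"jaw":0.5},{"tx":-5.6,"ty":0.8,"tz":0,"ax":0,"ay":0,"az":0,"jaw":0.5},{"tx":-5.6,"ty":0.8,"tz":0,"ax":0,"ay":0,"az":0,"jaw":0.5},{"tx":-5.6,"ty":0.8,"tz":0,"ax":0,"ay":0,"az":0,"jaw":0.5},{"tx":-5.6,"ty":0.8,"tz":0,"ax":0,"ay":0,"az":0,"jaw":0.5},{"tx":-5.6,"ty":1.1,"tz":0,"ax":0,"ay":0,"az":0,"jaw":0.5},{"tx":-5.6,"ty":1.1,"tz":0,"ax":0,"ay":0,"az":0,"jaw":0.5},{"tx":-5.6,"ty":1.3,"tz":0,"ax":0,"ay":0,"az":0,"jaw":0.5},{"tx":0,"ty":0,"tz":0,"ax":0,"ay":0,"az":0,"jaw":0.5}]'
cat > pan.py <<'E'
from h import *
import sys
im,d,c=grab('wrist'); W=cloud(d,c)
if len(sys.argv)>1: save(sys.argv[1],im)
o=get_obs(); z=W[...,2]
for r in masks_of('wrist','pan')[:1]:
    k=cv2.dilate(r['pixels'].astype(np.uint8),np.ones((7,7)))>0
    m=k&(z>14)&(z<36); q=W[m]; rr=cv2.minAreaRect(q[:,:2].astype(np.float32)); print('pan+handle rect',rr)
    y=q[:,:2]; 
    # drop handle: keep body points ahead of narrow part
    b=cv2.morphologyEx(m.astype(np.uint8),cv2.MORPH_CLOSE,np.ones((45,45)))
    b=cv2.morphologyEx(b,cv2.MORPH_OPEN,np.ones((45,45)))>0
    print('pan body',cv2.minAreaRect(W[m&b][:,:2].astype(np.float32)))
g=(im[...,1]>im[...,0].astype(int)+25)&(im[...,1]>im[...,2].astype(int)+10)&(abs(z)<6)
g=cv2.morphologyEx(g.astype(np.uint8),cv2.MORPH_OPEN,np.ones((2,2)))>0
if g.sum()>50: print('green',g.sum(),cv2.minAreaRect(W[g][:,:2].astype(np.float32)))
l=cv2.morphologyEx(g.astype(np.uint8),cv2.MORPH_OPEN,np.ones((15,15)))>0
if l.sum(): print('green centre',np.nanmean(W[l],0).round(1))
for t in ['mark_bath']:
    for r in masks_of('wrist',t): print(t,round(r['score'],2),np.round(r['location']),rect(W,r['pixels']))
E
python3 pan.py w4.png
python3 - <<'E'
from h import *
go(433.3,408.3,6,-93.4)
E
```

```text
t: 24.55
ee_pos: [433.1, 401.0, 160.6]
orientation: [-2.157, 2.282, 0.0]
ft_force: [-0.4, -0.0, 0.2]
width: 44.2
pan+handle rect ((494.5137939453125, 404.7785949707031), (158.81410217285156, 176.71823120117188), 86.47439575195312)
pan body ((526.3970947265625, 402.817138671875), (158.8140106201172, 112.82110595703125), 86.47818756103516)
green 6346 ((441.7342834472656, 262.0020446777344), (224.513427734375, 113.70346069335938), 44.4608039855957)
green centre [ 4.833e+02  2.153e+02 -2.000e-01]
mark_bath 0.67 [477. 118.] (array([481.9, 223.7]), array([158. , 164.7]), 88.4, 0.6)
t 24.7 pos [433.  396.7 160.2] ang -93.5 tilt 0.08 q1,q6 [ 41. 135.] w 43.7
  az(first) -0.1 then tool shift cm [-1.17  0.03 15.42] rows>= 3
```

View pics/w4.png

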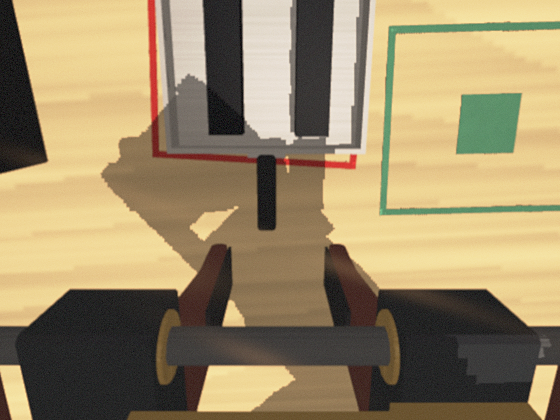

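The wrist view shows the two bars flat in the pan, its handle at (266,192) and the green square at (490,123). Gripping the handle.

```bash
python3 -m inch '[{"tx":-1.17,"ty":0,"tz":4,"ax":0,"ay":0,"az":0,"jaw":0.5},{"tx":0,"ty":0,"tz":6,"ax":0,"ay":0,"az":0,"jaw":0.5},{"tx":0,"ty":0,"tz":3.9,"ax":0,"ay":0,"az":0,"jaw":0.5},{"tx":0,"ty":0,"tz":1.5,"ax":0,"ay":0,"az":0,"jaw":0.5},{"tx":0,"ty":0,"tz":0,"ax":0,"ay":0,"az":0,"jaw":0.5},{"tx":0,"ty":0,"tz":0,"ax":0,"ay":0,"az":0,"jaw":0.3},{"tx":0,"ty":0,"tz":0,"ax":0,"ay":0,"az":0,"jaw":0.05},{"tx":0,"ty":0,"tz":0,"ax":0,"ay":0,"az":0,"jaw":0.05},{"tx":0,"ty":0,"tz":0,"ax":0,"ay":0,"az":0,"jaw":0.05},{"tx":0,"ty":0,"tz":0,"ax":0,"ay":0,"az":0,"jaw":0.05}]'
python3 - <<'E'
from h import *
# pan centre now ~ (538.2,402.2) yaw -3.45 ; target (481.5,215.5) yaw -1.6
a=np.radians(-1.6); go(481.5-105*np.cos(a),215.5-105*np.sin(a),5,-91.6)
E
```

```text
t: 25.95
ee_pos: [433.6, 410.4, 7.7]
orientation: [-2.154, 2.285, -0.0]
ft_force: [-1.3, -0.5, 6.0]
width: 15.8
t 25.95 pos [433.6 410.4   7.7] ang -93.4 tilt 0.08 q1,q6 [ 42. 136.] w 15.8
  az(first) -1.8 then tool shift cm [19.35  5.17  0.25] rows>= 4
```

```bash
python3 -m inch '[{"tx":0.5,"ty":0.13,"tz":0,"ax":0,"ay":0,"az":0,"jaw":0.05},{"tx":1,"ty":0.26,"tz":0,"ax":0,"ay":0,"az":0,"jaw":0.05},{"tx":1,"ty":0.26,"tz":0,"ax":0,"ay":0,"az":0,"jaw":0.05},{"tx":1,"ty":0.26,"tz":0,"ax":0,"ay":0,"az":0,"jaw":0.05},{"tx":1,"ty":0.26,"tz":0,"ax":0,"ay":0,"az":0,"jaw":0.05},{"tx":0.5,"ty":0.13,"tz":0,"ax":0,"ay":0,"az":0,"jaw":0.05},{"tx":0,"ty":0,"tz":0,"ax":0,"ay":0,"az":0,"jaw":0.05}]'
python3 pan.py
```

```text
t: 26.82
ee_pos: [418.7, 362.0, 7.8]
orientation: [-2.154, 2.281, -0.001]
ft_force: [2.5, 3.7, 5.7]
width: 15.9
pan+handle rect ((464.5668640136719, 360.8604431152344), (160.9312744140625, 133.4634246826172), 86.65719604492188)
pan body ((0.0, 0.0), (0.0, 0.0), 0.0)
green 4745 ((446.4466552734375, 272.9242858886719), (105.78023529052734, 84.36559295654297), 11.913309097290039)
green centre [ 4.786e+02  2.375e+02 -2.000e-01]
mark_bath 0.61 [537. 164.] (array([449.8, 271.8]), array([ 88.1, 106.4]), 8.1, 0.5)
```

```bash
python3 -m inch '[{"tx":0.8,"ty":0.2,"tz":0,"ax":0,"ay":0,"az":-0.3,"jaw":0.05},{"tx":1.4,"ty":0.4,"tz":0,"ax":0,"ay":0,"az":-0.3,"jaw":0.05},{"tx":1.4,"ty":0.4,"tz":0,"ax":0,"ay":0,"az":-0.3,"jaw":0.05},{"tx":1.4,"ty":0.4,"tz":0,"ax":0,"ay":0,"az":-0.3,"jaw":0.05},{"tx":1.4,"ty":0.4,"tz":0,"ax":0,"ay":0,"az":-0.3,"jaw":0.05},{"tx":1.4,"ty":0.4,"tz":0,"ax":0,"ay":0,"az":-0.3,"jaw":0.05},{"tx":1.4,"ty":0.4,"tz":0,"ax":0,"ay":0,"az":0,"jaw":0.05},{"tx":1.4,"ty":0.4,"tz":0,"ax":0,"ay":0,"az":0,"jaw":0.05},{"tx":1.4,"ty":0.4,"tz":0,"ax":0,"ay":0,"az":0,"jaw":0.05},{"tx":1.3,"ty":0.3,"tz":0,"ax":0,"ay":0,"az":0,"jaw":0.05},{"tx":0.6,"ty":0.1,"tz":0,"ax":0,"ay":0,"az":0,"jaw":0.05},{"tx":0,"ty":0,"tz":0,"ax":0,"ay":0,"az":0,"jaw":0.05}]'
python3 pan.py
python3 - <<'E'
from h import *
a=np.radians(-1.6); go(481.5-105*np.cos(a),215.5-105*np.sin(a),5,-91.6)
E
```

```text
t: 28.48
ee_pos: [376.3, 224.4, 7.7]
orientation: [-2.188, 2.247, -0.002]
ft_force: [4.6, 2.6, 8.9]
width: 16.0
pan+handle rect ((422.26123046875, 224.50238037109375), (160.3638458251953, 133.39419555664062), 88.49492645263672)
pan body ((0.0, 0.0), (0.0, 0.0), 0.0)
green 1042 ((404.6328430175781, 195.34103393554688), (126.7521743774414, 5.0853495597839355), 87.97842407226562)
mark_bath 0.86 [368. 204.] (array([408.4, 216.9]), array([ 13.1, 170.1]), 88.2, 0.7)
t 28.62 pos [376.3 224.4   7.7] ang -91.5 tilt 0.27 q1,q6 [ 29. 121.] w 15.6
  az(first) 0.1 then tool shift cm [ 0.59 -0.04  0.27] rows>= 1
```

```bash
python3 -m inch '[{"tx":0.6,"ty":0,"tz":0,"ax":0,"ay":0,"az":0,"jaw":0.05},{"tx":0,"ty":0,"tz":0,"ax":0,"ay":0,"az":0,"jaw":0.05},{"tx":0,"ty":0,"tz":0,"ax":0,"ay":0,"az":0,"jaw":0.4},{"tx":0,"ty":0,"tz":0,"ax":0,"ay":0,"az":0,"jaw":0.4},{"tx":0,"ty":0,"tz":0,"ax":0,"ay":0,"az":0,"jaw":0.4},{"tx":0,"ty":0,"tz":-3,"ax":0,"ay":0,"az":0,"jaw":0.4},{"tx":0,"ty":0,"tz":-6,"ax":0,"ay":0,"az":0,"jaw":0.4},{"tx":0,"ty":0,"tz":-6,"ax":0,"ay":0,"az":0,"jaw":0.4},{"tx":0,"ty":0,"tz":-6,"ax":0,"ay":0,"az":0,"jaw":0.4},{"tx":0,"ty":0,"tz":0,"ax":0,"ay":0,"az":0,"jaw":0.4},{"tx":0,"ty":0,"tz":0,"ax":0,"ay":0,"az":0,"jaw":0.4}]'
python3 pan.py
python3 - <<'E'
from h import *
im,d,c=grab('wrist'); save('w5.png',im); W=cloud(d,c); z=W[...,2]
for r in masks_of('wrist','bar_a')[:3]: print('bar',round(r['score'],2),rect(W,r['pixels']))
m=(z>22)&(z<34)&(W[...,0]>405)&(W[...,0]<580)&(W[...,1]>100)&(W[...,1]<330)
print('rim',cv2.minAreaRect(W[m&(W[...,0]>407)][:,:2].astype(np.float32)))
im,d,c=grab('top'); save('top2.png',im); W=cloud(d,c)
for t in ['pan','bar_a','mark_bath']:
    for r in masks_of('top',t)[:5]: print('top',t,round(r['score'],2),np.round(r['location']),rect(W,r['pixels']))
cv2.imwrite('pics/both.png',cv2.hconcat([cv2.imread('pics/w5.png'),cv2.imread('pics/top2.png')[130:270,60:340].repeat(3,0).repeat(1,1)])) if 0 else None
E
```

```text
t: 30.0
ee_pos: [373.3, 216.9, 216.1]
orientation: [2.19, -2.251, -0.0]
ft_force: [-0.3, 0.4, -0.1]
width: 35.2
pan+handle rect ((442.3238830566406, 217.8427734375), (158.80865478515625, 189.21804809570312), 89.49992370605469)
pan body ((474.71240234375, 217.5849609375), (158.76255798339844, 124.63522338867188), 89.57471466064453)
green 747 ((470.6407470703125, 217.78736877441406), (177.22998046875, 136.5036163330078), 88.2051773071289)
mark_bath 0.58 [234. 142.] (array([470.9, 218.7]), array([137.3, 180.2]), 88.4, -0.1)
bar 0.88 (array([479. , 181.7]), array([ 26. , 104.7]), 179.4, 30.2)
bar 0.68 (array([480.5, 249.7]), array([ 26.1, 105.1]), 179.5, 30.2)
rim ((470.552978515625, 218.03887939453125), (159.120849609375, 126.34458923339844), 89.13460540771484)
top pan 0.7 [203. 212.] (array([467.2, 214.6]), array([158.9, 170.4]), 179.5, 27.2)
top bar_a 0.97 [217. 215.] (array([481.6, 178.3]), array([ 26.7, 108.6]), 179.3, 31.9)
top bar_a 0.91 [413. 319.] (array([ 239.2, -313.6]), array([ 27.4, 110.5]), 173.0, 28.1)
top bar_a 0.78 [379. 259.] (array([ 382.8, -220.7]), array([ 26.9, 108.8]), 102.3, 28.4)
top bar_a 0.71 [193. 215.] (array([484.4, 246.1]), array([ 27.3, 109. ]), 179.0, 31.7)
top bar_a 0.57 [450. 217.] (array([ 484.4, -403. ]), array([ 28.6, 109.8]), 3.7, 32.3)
top mark_bath 0.72 [210. 186.] (array([482.7, 215.8]), array([158.1, 178. ]), 88.2, 2.6)
```

View pics/w5.png

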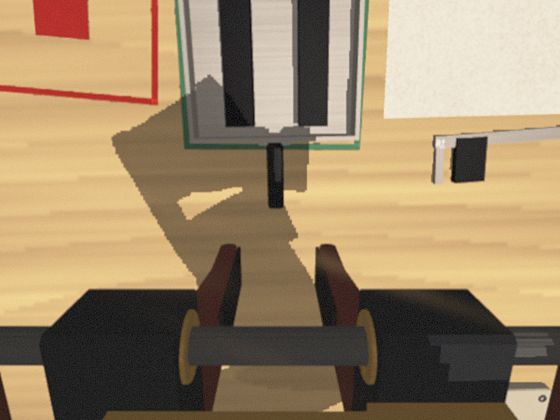

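View pics/top2.png

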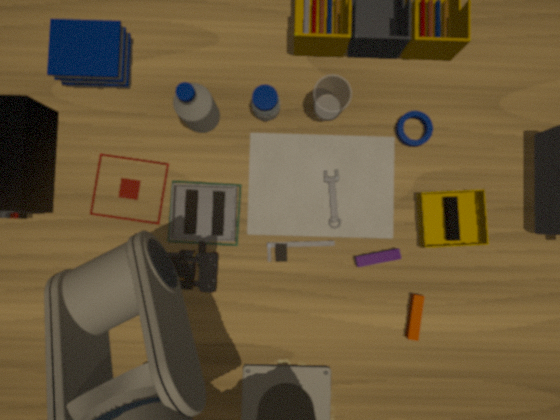

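Both views show the pan inside the green outline (top view px (204,212)), with two bars flat in it. The steel bar lies flat in the bin at (451,217). The bystanders and the two coloured look-alikes look unmoved, and the arm is clear.

```bash
python3 -c "
from workcell import ctrl; print(ctrl.close_job())"
```

```text
the job is handed in; nothing more can be done
None
```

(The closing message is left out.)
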